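Fasten the pump box cover with the slotted key

TASK

One stud on the pump control box's green cover has popped up: fasten it. Pick up the orange slotted key, hang it blade-down in the blue fork rack and let go of it there, then take it again from the top, set its blade in the popped-up stud's slot, press without leaning hard on it, and turn it clockwise a quarter turn until it springs into its catch. Finish with the key hanging in the rack again, and leave the other things on the bench where they are.

Things in the scene. Friction and masses are not known exactly. Their poses are not given: they have to be found in the camera images.
- stud_seat (a point): Point on the green cover (top of the grey control box, 180 x 260 x 70 mm, fixed) right under the popped-up brass stud, on its axis. z up; its x and y axes are those of the box. The box's other brass stud, 140 mm away towards +y of this frame, is already fastened.
- stud_lift (a joint): How far the stud is pressed in, m: 0 = popped up, 0.009 = bottomed. It has a return spring: about 3 N to start it, 9 N at 0.007, 11 N at the bottom. Popped up, its round brass head (34 mm across, 9 mm thick) has its top 19 mm above the cover; the head sinks by this value.
- stud (a joint): Angle of the stud, rad, growing clockwise seen from above. At 0 the slot in its head (20 mm long, 5.5 mm wide, 6 mm deep, open upward, closed at its ends) lies along y of stud_seat. Unpressed it turns only between -0.3 and about 0.36; pressed in by 7 mm or more it turns on to the end stop at 1.66. Past about 1.4 it is over its catch: when the pressure is let off it springs back up only to a press depth of about 4.5 mm and is held there. Let off sooner, it is not caught.
- key_mid (a point): Centre of the key's orange handle, a bar 70 mm long (x), 40 mm wide (y), 30 mm thick (z). The key's x axis points from the handle to the blade. It starts lying level, y level, on a wooden offcut 24 mm high, 28 mm wide and 65 mm long that lies under and along the handle. Mass about 0.16 kg.
- key_shoulder (a point): Centre of the handle's end face on the blade side (35 mm from key_mid along the key's x): this shoulder rests on the fork when the key hangs. From it a round steel shaft 14 mm across runs 40 mm, then a flat blade 15 mm long, 16 mm wide along the key's y, 3.5 mm thick (2.2 mm at the tip). Same axes as key_mid.
- key_tip (a point): End of the key's blade, 90 mm from key_mid along the key's x. Same axes.
- rack_seat (a point): Blue fork rack, fixed: point on top of the fork, 85 mm above the bench, on the middle line of its slot, where the axis of the hanging key belongs. The slot is 20 mm wide along y of this frame, open towards -x and upward, and ends 12 mm beyond this point in +x. Fork plate 6 mm thick, 64 mm wide, reaching from x = -25 mm to +44 mm; nothing stands above it. The key hangs with its shaft through the slot and its shoulder on the fork, turned any way about the vertical.
- torch: Black torch lying on the bench, 135 mm long, 34 mm across. Bystander.
- tape: Grey roll of tape lying flat, 90 mm across, 24 mm high. Bystander.
- jar: Jar, 60 mm across, 75 mm high. Bystander.
- can: Can, 66 mm across, 100 mm high. Bystander.
- wrench: Steel wrench lying on the bench. Bystander.
- carton: Small cardboard carton, 70 x 100 x 50 mm. Bystander.

How it is judged:
By the outcome, as a careful person would: the job done as asked, in the order asked, and still so for the second after the job is handed in, with the robot touching nothing.
It also fails if it takes over 72 s, if anything falls off the work surface, if the arm or the gripper's body presses on something with over 40 N, if the wrist force passes 120 N, or if a joint passes its speed limit or range.

ROBOT

A 6-joint arm with a two-finger parallel gripper is mounted at the origin on the work surface. World frame = base frame: x ahead of the robot, y to its left, z up, the work surface at z = 0. Lengths are in m, angles in rad, forces in N, time in s.
With the tool pointing down it reaches from about 0.4 to 0.825 m from the base axis. Payload 7 kg.
Tool frame: the origin (TCP) lies on the centre line of the jaws, within the pads' length; the fingertips stand arm.tip_reach ahead of it and the grasp point (between the pads) lies 5 mm behind it (arm.tip_reach is the distance from the TCP to the fingertips, in m); z points along the fingers, y is the line along which they close (so a half turn about z gives the same grasp; the last joint's range is limited). The gripper opens to 88 mm and grips with 3 to 60 N. Pads are 19 mm wide; open, the fingers measure 130 mm over their backs; the gripper's body (78 mm by 193 mm) begins 47 mm behind the grasp point.
Start: joints at [1.58, 0.359, 0.012, 0, -1.224, -0.288], TCP at [0.186, 0.649, 0.241] pointing down, gripper open.
Joint ranges: [-3.07, 3.07], [-1.43, 2.12], [-1.02, 1.25], [-3.03, 1.67], [-3.05, -0], [-3.03, 3.03]. Speed limits (rad/s): [2.39, 2.39, 3.01, 3.14, 3.14, 3.14].

INTERFACE

Orientations are given as [roll, pitch, yaw] about the fixed x, y, z axes, in that order (R = Rz(yaw) Ry(pitch) Rx(roll)).
In Python, from station import status, optics, order, arm gives the robot as it stands. The module is installed in compiled form; this text tells all that it offers.
- The arm moves only by the shell command python3 -m jog 'ROWS' [FORCE]. ROWS is JSON, a list of rows, each a list of 3 entries, a list of its own where there are three numbers: the gripper command: -1 is shut, 1 is fully open, values between are in proportion, then the shift along the tool's x, y, z in mm, then the turn about the tool's z in rad. A call has 1 to 20 rows; each row is the pose to reach, as a shift and turn from the pose commanded when the call began, along the tool's axes at that moment; what a row does not reach only later rows make up. A row lasts 1/8 s, in which the tool goes at most 62.5 mm and 10.7 degrees, less where a joint would pass 70% of its speed; a pose out of reach is approached as far as the arm can. A call with a gripper value outside its range is refused whole. The fingers move at their own pace and stop on an object; FORCE is the grip in N (left out, the last holds). Time passes only in rows, so rows that repeat a pose let the fingers close. It gives the time, the measured TCP pose, the force, the opening and the grip force at its end, in the units of the state.
- status.get_state(): the state, without advancing time (a new reading comes with each control period).
- optics.grab_frame(name): name is "scene" or "top" or "wrist"; returns a dict with "color" (400x640x3 uint8, red, green, blue), "mtx" (3x3 intrinsics, pixels), "k1" (the pictures are not rectified: a ray, as slopes to the right and down, at radius r is drawn at 1 + k1 r^2 times it, then the intrinsics apply), "cam_to_world" (4x4, takes a point from camera to world coordinates). Camera axes: x right, y down, z forward; pixel columns grow to the right and rows downward; lengths in m; the calibration is good to about 2 mm. A picture is of the moment at which its call begins. There is no depth.
- order.job_done(): hands the job in; it is judged then, once.
The state is a dict: "t": time; "q": joint angles; "qd": joint speeds; "joint_efforts": joint torques, N m; "eef_pos": TCP position; "ee_rot": TCP orientation; "force": force on the tool from outside, world axes, zero at the start; "moment": the same for the moment, N m; "width": finger opening in m; "gripper_force": force on a finger pad.
Only numpy, scipy, OpenCV 4.12 (cv2) and the standard library are available. Lean on these libraries where they do the work, as an engineer would, in place of code of your own. Each camera call takes 0.05 s, during which the arm holds its last target. There are 200 camera calls.

## Working session

There is one attempt and no reset: what is moved stays moved. The work goes in short steps, Python scripts to look and compute and a shell command to move; the robot and the scene stay as the last step left them, time stands still between calls to the robot, and variables do not carry over. Pictures are saved under pics/ and viewed, at most 10 in all, crops included, and the job is handed in when it is done.

```bash
mkdir -p pics
cat > h.py <<'E'
import numpy as np, cv2
from station import status, optics, order, arm
def grab(n,f=None):
    d=optics.grab_frame(n)
    np.savez('cam_%s.npz'%n,mtx=d['mtx'],k1=d['k1'],T=d['cam_to_world'],color=d['color'])
    if f: cv2.imwrite('pics/'+f,d['color'][:,:,::-1])
    return d
def load(n):
    return dict(np.load('cam_%s.npz'%n))
def ray(d,u,v):
    K=d['mtx'];T=d['T']
    p=cv2.undistortPoints(np.array([[[u,v]]],float),K,np.array([float(d['k1']),0,0,0]))[0,0]
    return T[:3,3],T[:3,:3]@np.array([p[0],p[1],1])
def onz(d,u,v,z):
    o,r=ray(d,u,v); return o+r*(z-o[2])/r[2]
def proj(d,P):
    T=np.linalg.inv(d['T']); p=T[:3,:3]@np.array(P,float)+T[:3,3]
    x,y=p[0]/p[2],p[1]/p[2];s=1+float(d['k1'])*(x*x+y*y)
    q=d['mtx']@np.array([x*s,y*s,1]);return q[:2]
def crop(d,u0,v0,w,h,s,f):
    c=d['color'][v0:v0+h,u0:u0+w,::-1]
    cv2.imwrite('pics/'+f,cv2.resize(c,None,fx=s,fy=s,interpolation=cv2.INTER_CUBIC))
E
python3 - <<'E'
from h import *
s=status.get_state();print({k:np.round(v,4) for k,v in s.items()},arm.tip_reach)
a=grab('top');b=grab('scene')
for d in(a,b):print(np.round(d['cam_to_world'],3),d['mtx'],d['k1'])
cv2.imwrite('pics/top1.png',a['color'][:,:,::-1]);cv2.imwrite('pics/scene1.png',b['color'][:,:,::-1])
E
```

```text
{'t': np.float64(0.0), 'q': array([ 1.5801e+00,  3.5940e-01,  1.1100e-02, -3.0000e-04, -1.2241e+00,
       -2.8810e-01]), 'qd': array([-0.0005,  0.0009, -0.0001, -0.0009,  0.0011, -0.0002]), 'joint_efforts': array([-0.00000e+00, -5.82719e+01,  2.93047e+01,  6.99690e+00,
        6.90000e-03, -2.00000e-04]), 'eef_pos': array([0.1857, 0.6485, 0.2396]), 'ee_rot': array([ 3.1399e+00, -2.0000e-04, -2.7890e-01]), 'force': array([ 0.1458, -0.2047,  0.0439]), 'moment': array([-0.0306, -0.024 ,  0.0141]), 'gripper_force': np.float64(0.0), 'width': np.float64(0.0879)} 0.014
[[-1.300e-02 -9.810e-01  1.920e-01  3.780e-01]
 [-1.000e+00  1.500e-02  1.000e-02  1.000e-03]
 [-1.300e-02 -1.920e-01 -9.810e-01  1.487e+00]
 [ 0.000e+00  0.000e+00  0.000e+00  1.000e+00]] [[513.50815311   0.         323.74577762]
 [  0.         513.50815311 202.04979526]
 [  0.           0.           1.        ]] -0.03335179604581364
[[-0.035  0.583 -0.812  1.812]
 [ 0.999  0.032 -0.02   0.036]
 [ 0.014 -0.812 -0.584  0.915]
 [ 0.     0.     0.     1.   ]] [[408.35583054   0.         319.05624981]
 [  0.         408.35583054 197.98976192]
 [  0.           0.           1.        ]] -0.09667656301971647
```

View pics/top1.png

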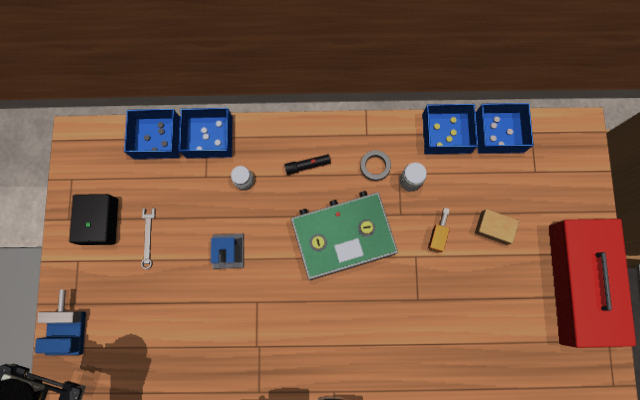

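View pics/scene1.png

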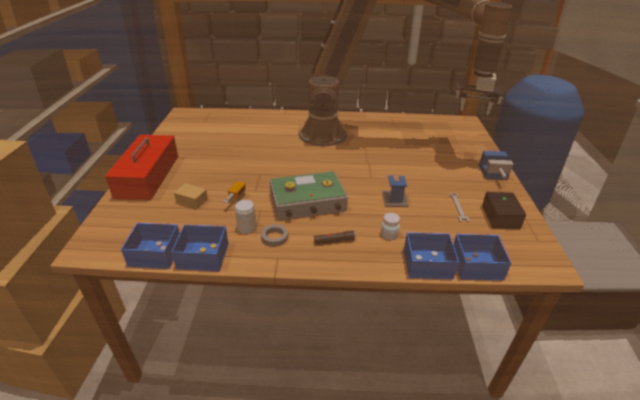

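The top view shows the key at about (441,236), the rack at (227,251), and the box studs at (318,242) and (367,227). I'll enlarge these.

Run:
```python
from h import *
a=load('top')if 0 else None
t=grab('top');s=grab('scene')
def c(d,u,v,w,h,k):return cv2.resize(d['color'][v:v+h,u:u+w,::-1],None,fx=k,fy=k,interpolation=cv2.INTER_CUBIC)
A=c(t,290,190,110,90,4) #440x360
B=c(t,205,228,50,50,4.8) #240
C=c(t,420,200,50,60,6)#300x360
D=c(s,265,165,90,60,4) #360x240
im=np.zeros((600,800,3),np.uint8)
im[:360,:440]=A;im[:360,440:740]=C;im[360:600,:240]=B;im[360:600,240:600]=D
cv2.imwrite('pics/m1.png',im)
```

```text
(no output)
```

View pics/m1.png

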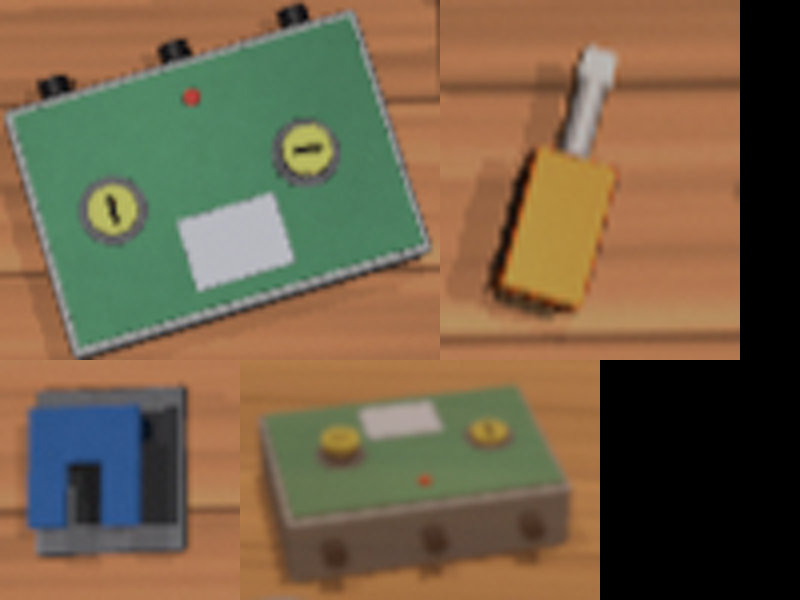

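The popped-up stud is the right one in the top view, at about (366.3,227.3): it stands higher in the scene view and its slot runs roughly along the stud-to-stud line. The key's blade points to +x, and the rack slot opens towards the robot.

Run:
```python
from h import *
d=load('top')
f=lambda u,v,z:onz(d,u,v,z)
S=f(366.3,227.3,.089);O=f(318,242.5,.0845)
print('stud',S,'other',O,np.linalg.norm((O-S)[:2]),'box yaw',np.arctan2(*(O-S)[[1,0]])-np.pi/2)
c=np.array([[100,148],[175,168],[143,305],[62,285]])/6+[420,200]
P=np.array([f(*p,.054) for p in c]);K=P.mean(0);T=f(446.7,208.3,.039)
print('key',K,np.linalg.norm(np.roll(P,1,0)-P,axis=1),T,np.linalg.norm((T-K)[:2]),'yaw',np.arctan2(*(T-K)[[1,0]]))
for p in [(84,103),(68,167),(101,167),(30,47),(142,47),(30,167),(142,167)]:
  print('rack',p,f(205+p[0]/4.8,228+p[1]/4.8,.085))
```

```text
stud [ 0.57964475 -0.10034574  0.089     ] other [0.54023122 0.03287768 0.0845    ] 0.13893129979940663 box yaw 0.2876408333009959
key [ 0.55205368 -0.3085848   0.054     ] [0.06752753 0.03608252 0.06666759 0.03848575] [ 0.63816803 -0.33572322  0.039     ] 0.09028940058430293 yaw -0.3052917912684544
rack (84, 103) [0.52469452 0.29526953 0.085     ]
rack (68, 167) [0.48831532 0.30356592 0.085     ]
rack (101, 167) [0.48807806 0.28468872 0.085     ]
rack (30, 47) [0.5573442  0.32723428 0.085     ]
rack (142, 47) [0.55644885 0.2625804  0.085     ]
rack (30, 167) [0.4885863  0.32532432 0.085     ]
rack (142, 167) [0.48778078 0.26125772 0.085     ]
```

```bash
cat >> h.py <<'E'
def plan(*targets):
    """targets: (x,y,z,yaw) world TCP -> shift mm in tool axes, turn"""
    s=status.get_state();p=s['eef_pos'];y=s['ee_rot'][2]
    print('t',round(s['t'],2),'tcp',np.round(p,4),'rot',np.round(s['ee_rot'],4),'F',np.round(s['force'],1),'w',round(s['width'],4),'gf',round(float(s['gripper_force']),1))
    for t in targets:
        D=np.array(t[:3])-p
        tr=(y-t[3]+np.pi)%(2*np.pi)-np.pi
        print(np.round([1e3*(np.cos(y)*D[0]+np.sin(y)*D[1]),1e3*(np.sin(y)*D[0]-np.cos(y)*D[1]),-1e3*D[2]],1),round(tr,3))
E
python3 -c "
from h import *
plan((.5,.2,.24,-.3),(.515,-.3,.18,-.305))"
```

```text
t 0.2 tcp [0.1857 0.6487 0.24  ] rot [ 3.1406e+00 -1.0000e-04 -2.7890e-01] F [ 0.  -0.7  0.4] w 0.0874 gf 0.0
[425.7 344.8  -0. ] 0.021
[577.7 821.4  60. ] 0.026
```

```bash
python3 -m jog '[[1,[426,345,0],0],[1,[426,345,0],0],[1,[426,345,0],0],[1,[426,345,0],0],[1,[426,345,0],0],[1,[426,345,0],0],[1,[426,345,0],0.02],[1,[426,345,0],0.02],[1,[578,821,40],0.03],[1,[578,821,40],0.03],[1,[578,821,60],0.03],[1,[578,821,60],0.03],[1,[578,821,60],0.03],[1,[578,821,60],0.03],[1,[578,821,60],0.03],[1,[578,821,60],0.03],[1,[578,821,60],0.03],[1,[578,821,60],0.03]]' 5
python3 - <<'E'
from h import *
d=grab('wrist','w1.png');print(np.round(d['cam_to_world'],3),d['mtx'][0,0],d['k1'])
plan((.53,-.3017,.044,-.305))
E
```

```text
t: 2.45
eef_pos: [0.5147, -0.3021, 0.1792]
ee_rot: [3.141, 0.002, -0.313]
force: [-0.5, 1.2, 0.2]
width: 0.0879
gripper_force: 0.0
[[-0.308 -0.911 -0.274  0.589]
 [-0.951  0.295  0.09  -0.327]
 [-0.001  0.288 -0.958  0.323]
 [ 0.     0.     0.     1.   ]] 324.8682057718293 0.009320141665710218
t 2.5 tcp [ 0.5148 -0.3008  0.1796] rot [ 3.1415e+00  1.6000e-03 -3.1170e-01] F [ 0.3 -0.2  0.3] w 0.088 gf 0.0
[ 14.7  -3.8 135.6] -0.007
```

View pics/w1.png

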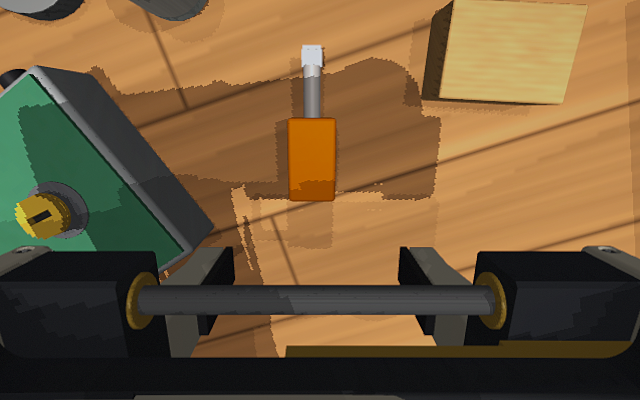

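The wrist view shows the handle's top face at (288–336, 118–200), with the blade tip at (312,45). I'll refine the key from these.

Run:
```python
from h import *
d=load('wrist')
P=np.array([onz(d,*p,.054) for p in [(288,118),(336,118),(335,200),(289,200)]])
print(P,P.mean(0),np.linalg.norm(np.roll(P,1,0)-P,axis=1))
T=onz(d,312,45,.039);f=(P[0]+P[1])/2;b=(P[2]+P[3])/2
print(T,np.arctan2(*(T-b)[[1,0]]),np.arctan2(*(f-b)[[1,0]]))
x=(f-b)/np.linalg.norm(f-b);g=f-.058*x;print(g)
plan((*g[:2],.11,-.305),(*g[:2],.045,-.305))
```

```text
[[ 0.59034885 -0.30383377  0.054     ]
 [ 0.57853123 -0.34028581  0.054     ]
 [ 0.51391694 -0.3197118   0.054     ]
 [ 0.52609501 -0.28212118  0.054     ]] [ 0.55222301 -0.31148814  0.054     ] [0.06782324 0.0383198  0.06781074 0.03951405]
[ 0.63705181 -0.33913053  0.039     ] -0.31557704226749167 -0.3170680472275868
[ 0.52933113 -0.30397643  0.054     ]
t 2.5 tcp [ 0.5148 -0.3008  0.1796] rot [ 3.1415e+00  1.6000e-03 -3.1170e-01] F [ 0.3 -0.2  0.3] w 0.088 gf 0.0
[14.8 -1.4 69.6] -0.007
[ 14.8  -1.4 134.6] -0.007
```

```bash
python3 -m jog '[[1,[15,-1,70],0],[1,[15,-1,110],0],[1,[15,-1,143],0],[1,[15,-1,143],0],[1,[15,-1,143],0],[-0.3,[15,-1,143],0],[-0.3,[15,-1,143],0],[-0.3,[15,-1,143],0],[-0.3,[15,-1,143],0],[-0.3,[15,-1,143],0],[-0.3,[15,-1,120],0],[-0.3,[15,-1,70],0],[-0.3,[15,-1,10],0],[-0.3,[15,-1,-10],0],[-0.3,[15,-1,-10],0],[-0.3,[15,-1,-10],0]]' 40
```

```text
t: 4.5
eef_pos: [0.5292, -0.3026, 0.1889]
ee_rot: [-3.141, 0.003, -0.309]
force: [-0.1, 0.4, -3.0]
width: 0.0397
gripper_force: 40.0
```

```bash
python3 -m jog '[[-0.3,[0,0,-30],0],[-0.3,[0,0,-30],0],[-0.3,[0,0,-30],0],[-0.3,[0,0,-30],0],[-0.3,[0,0,-30],0],[-0.3,[0,0,-30],0]]' 6;python3 - <<'E'
from h import *
d=grab('wrist','w2.png')
s=grab('scene')
E
```

```text
t: 5.25
eef_pos: [0.53, -0.303, 0.2202]
ee_rot: [3.142, 0.001, -0.309]
force: [0.4, -0.4, -1.5]
width: 0.0401
gripper_force: 6.0
```

View pics/w2.png

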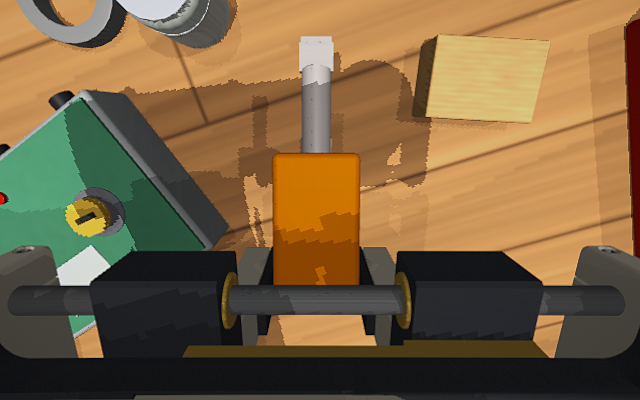

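The key (handle 275–359, tip at (317,38)) is still about level in the grip. I'll loosen further and use the image to see whether it swings.

```bash
cat >> h.py <<'E'
def orange():
    d=grab('wrist');h=cv2.cvtColor(d['color'],cv2.COLOR_RGB2HSV)
    m=cv2.inRange(h,(10,190,90),(18,255,255));m[330:]=0
    n,l,st,_=cv2.connectedComponentsWithStats(m)
    i=1+st[1:,4].argmax();print('orange bbox',st[i])
    return d
E
python3 -c "
from h import *
orange()"
python3 -m jog '[[-0.3,[0,0,0],0],[-0.3,[0,0,0],0],[-0.3,[0,0,0],0],[-0.3,[0,0,0],0]]' 3;python3 -c "
from h import *
orange()"
```

```text
orange bbox [  272   153    89   132 11422]
t: 5.9
eef_pos: [0.5301, -0.3031, 0.2206]
ee_rot: [-3.142, -0.0, -0.309]
force: [0.4, 0.2, -2.3]
width: 0.0398
gripper_force: 3.0
orange bbox [ 275  207   83   78 5697]
```

```bash
python3 -m jog '[[-0.3,[0,0,0],0],[-0.3,[0,0,0],0],[-0.3,[0,0,0],0],[-0.3,[0,0,0],0]]' 3;python3 -c "
from h import *
d=orange();cv2.imwrite('pics/w3.png',d['color'][:,:,::-1])"
```

```text
t: 6.45
eef_pos: [0.5301, -0.303, 0.2206]
ee_rot: [3.142, 0.0, -0.309]
force: [-0.4, 0.5, -1.6]
width: 0.0398
gripper_force: 3.0
orange bbox [ 275  207   83   78 5699]
```

View pics/w3.png

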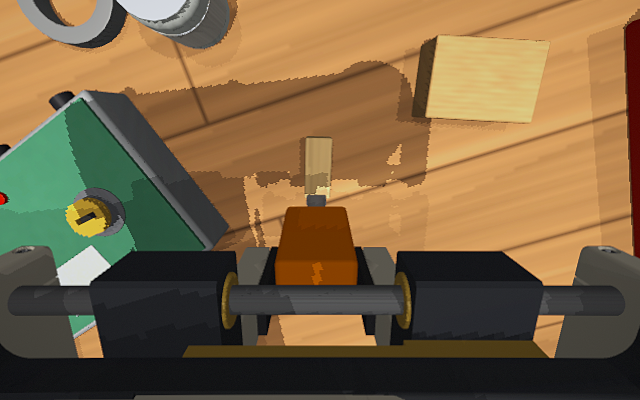

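The key has swung down: the handle's upper end edge is at row 261 (277–358) and its lower edge at row 207 (288–346). The offcut lies undisturbed on the bench at (317,165). I'll work out the tilt.

Run:
```python
from h import *
from scipy.optimize import least_squares
d=load('wrist');px=np.array([(277,261),(358,261),(346.5,207),(287.5,207)],float)
s=status.get_state();y=s['ee_rot'][2];p=s['eef_pos'];R=np.array([[np.cos(y),np.sin(y),0],[np.sin(y),-np.cos(y),0],[0,0,-1]])
# in tool frame: pivot along tool y; th = blade angle below horizontal, g = dist rear end->pivot, (a) = pivot off tool (0,oy,oz)
def pts(v):
    th,g,oz,oy=v
    ax=np.array([np.cos(th),0,np.sin(th)]);n=np.array([np.sin(th),0,-np.cos(th)])
    C=np.array([0,oy,oz])
    return [p+R@(C+l*ax+.015*n+w*np.array([0,1,0])) for l,w in[(-g,-.02),(-g,.02),(.07-g,.02),(.07-g,-.02)]]
r=least_squares(lambda v:np.ravel([proj(d,q) for q in pts(v)]-px),[1.2,.012,-.003,0])
print(np.round(r.x,4),np.degrees(r.x[0]),np.round(r.fun,1))
```

```text
[1.4672e+00 7.3100e-02 7.5400e-02 1.4000e-03] 84.06700691812604 [-0.3  0.   0.2  0.  -0.4 -0.   0.6 -0. ]
```

```bash
python3 -c "
from h import *
plan((.53,-.303,.27,-.309),(.43,.294,.27,0),(.43,.294,.20,0));print(status.get_state()['q'])"
```

```text
t 6.5 tcp [ 0.5301 -0.3031  0.2206] rot [ 3.1416 -0.     -0.3088] F [ 1.3  0.2 -1.9] w 0.0398 gf 3.0
[ -0.1  -0.  -49.4] 0.0
[-276.8 -538.4  -49.4] -0.309
[-276.8 -538.4   20.6] -0.309
[-1.99841527e-01  2.67240499e-01 -1.65556538e-01  6.04404611e-07
 -1.13799865e+00  1.46184139e+00]
```

```bash
python3 -m jog '[[-0.3,[0,0,0],0],[-0.3,[0,0,0],0],[-0.3,[0,0,-50],0],[-0.3,[0,0,-50],0],[-0.3,[-277,-538,-50],-0.31],[-0.3,[-277,-538,-50],-0.31],[-0.3,[-277,-538,-50],-0.31],[-0.3,[-277,-538,-50],-0.31],[-0.3,[-277,-538,-50],-0.31],[-0.3,[-277,-538,-50],-0.31],[-0.3,[-277,-538,-50],-0.31],[-0.3,[-277,-538,-50],-0.31],[-0.3,[-277,-538,-50],-0.31],[-0.3,[-277,-538,-50],-0.31],[-0.3,[-277,-538,20],-0.31],[-0.3,[-277,-538,20],-0.31],[-0.3,[-277,-538,20],-0.31],[-0.3,[-277,-538,20],-0.31],[-0.3,[-277,-538,20],-0.31]]' 20
python3 - <<'E'
from h import *
plan((.507,.294,.20,0))
d=orange();s=grab('scene')
im=np.zeros((600,640,3),np.uint8);im[:400]=d['color'][:,:,::-1]
im[400:600,:200]=cv2.resize(s['color'][140:210,360:430,::-1],(200,200),interpolation=cv2.INTER_CUBIC)
cv2.imwrite('pics/w4.png',im)
E
```

```text
t: 8.88
eef_pos: [0.4305, 0.294, 0.2023]
ee_rot: [-3.139, -0.002, 0.001]
force: [0.4, -0.5, -2.0]
width: 0.04
gripper_force: 20.0
t 8.88 tcp [0.4305 0.294  0.2023] rot [-3.1393e+00 -1.9000e-03  6.0000e-04] F [ 0.4 -0.5 -2. ] w 0.04 gf 20.0
[76.5  0.   2.3] 0.001
orange bbox [ 275  206   82   79 5701]
```

View pics/w4.png

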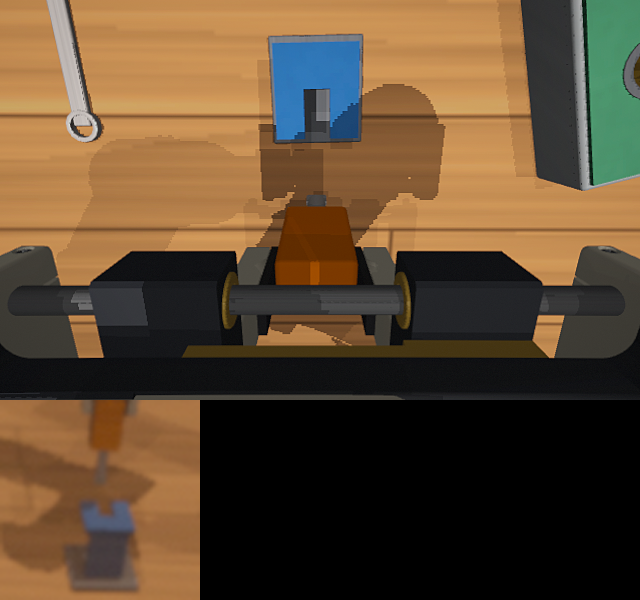

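The rack slot is at columns 303.5–330 with its end at row 89, and the key's shaft is at column 316, row 200. Next I'll locate both in the world.

Run:
```python
from h import *
d=load('wrist')
for p in [(303.5,89),(330,89),(303,138),(330,138),(268,38),(362,35),(273,142),(361,142)]: print(p,onz(d,*p,.085))
for z in(.12,.135,.15): print(z,onz(d,317,206,z))
print('shaft',onz(d,306.5,199,.12),onz(d,325.5,199,.12))
s=load('scene')
for z in(.075,.0885,.093): print(z,proj(s,(.4365+.006,.294,z)))
v=s['color'];
```

```text
(303.5, 89) [0.5245017  0.30303464 0.085     ]
(330, 89) [0.52449239 0.28297412 0.085     ]
(303, 138) [0.48819187 0.30383776 0.085     ]
(330, 138) [0.48819265 0.28252632 0.085     ]
(268, 38) [0.55921849 0.32841594 0.085     ]
(362, 35) [0.5611078  0.26028057 0.085     ]
(273, 142) [0.48507981 0.32764544 0.085     ]
(361, 142) [0.48508493 0.2579552  0.085     ]
0.12 [0.44240562 0.2927416  0.12      ]
0.135 [0.44671461 0.29274076 0.135     ]
0.15 [0.4510236  0.29273993 0.15      ]
shaft [0.44765648 0.30032467 0.12      ] [0.44766633 0.2866114  0.12      ]
0.075 [394.04424318 170.51743027]
0.0885 [394.45568093 167.57924781]
0.093 [394.59353421 166.59361831]
```

```bash
python3 -m jog '[[-0.3,[0,0,47],0],[-0.3,[0,0,47],0],[-0.3,[30,-0.5,47],0],[-0.3,[50,-0.5,47],0],[-0.3,[65,-0.5,47],0],[-0.3,[77,-0.5,47],0],[-0.3,[77,-0.5,47],0],[-0.3,[77,-0.5,47],0]]'
python3 - <<'E'
from h import *
plan((.507,.2935,.150,0))
d=orange();s=grab('scene')
im=np.zeros((600,640,3),np.uint8);im[:400]=d['color'][:,:,::-1]
im[400:600,:200]=cv2.resize(s['color'][140:210,360:430,::-1],(200,200),interpolation=cv2.INTER_CUBIC)
cv2.imwrite('pics/w5.png',im)
E
```

```text
t: 9.98
eef_pos: [0.5063, 0.294, 0.1535]
ee_rot: [3.141, 0.0, 0.001]
force: [-0.1, -0.0, -1.0]
width: 0.0399
gripper_force: 20.0
t 9.97 tcp [0.5063 0.294  0.1535] rot [3.1413e+00 5.0000e-04 1.0000e-03] F [-0.1 -0.  -1. ] w 0.0399 gf 20.0
[0.7 0.5 3.5] 0.001
orange bbox [ 275  207   83   78 5659]
```

View pics/w5.png

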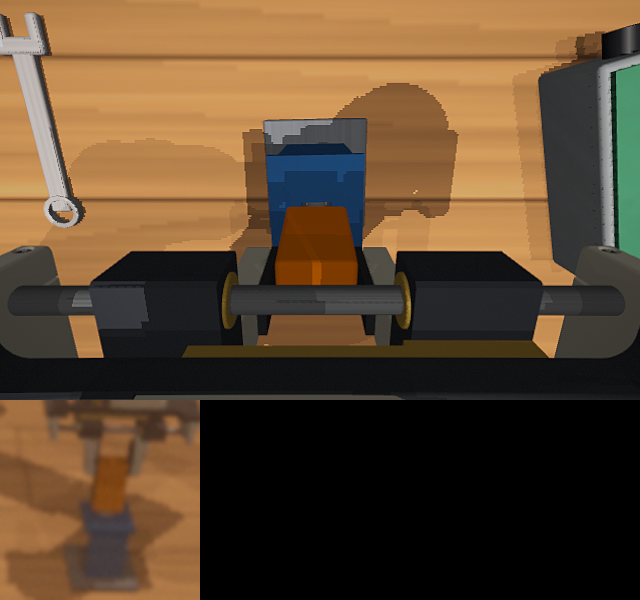

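The handle now stands over the fork (rows 207–261) with the shaft in the slot and no side force. I'll lower it in small steps until it touches.

```bash
python3 -m jog '[[-0.3,[1,0.5,3],0],[-0.3,[1,0.5,3],0],[-0.3,[1,0.5,3],0]]'; python3 -m jog '[[-0.3,[0,0,2],0],[-0.3,[0,0,2],0],[-0.3,[0,0,2],0]]';  python3 -m jog '[[-0.3,[0,0,2],0],[-0.3,[0,0,2],0],[-0.3,[0,0,2],0]]'|grep -E 'pos|force'
```

```text
t: 10.45
eef_pos: [0.5082, 0.2943, 0.1517]
ee_rot: [-3.141, -0.002, 0.002]
force: [-0.8, -0.2, 6.0]
width: 0.0396
gripper_force: 20.0
t: 10.82
eef_pos: [0.5094, 0.2943, 0.1512]
ee_rot: [-3.14, -0.004, 0.003]
force: [0.9, -3.0, 13.3]
width: 0.0401
gripper_force: 20.0
eef_pos: [0.5106, 0.2945, 0.1506]
force: [2.4, -4.2, 18.1]
gripper_force: 20.0
```

```bash
python3 -m jog '[[-0.3,[0,0,-4],0],[0.2,[0,0,-4],0],[1,[0,0,-4],0],[1,[0,0,-4],0],[1,[0,0,-4],0],[1,[0,0,-4],0],[1,[0,0,-50],0],[1,[0,0,-90],0],[1,[0,0,-90],0],[1,[0,0,-90],0],[1,[0,0,-90],0]]'
python3 - <<'E'
from h import *
plan()
d=orange();s=grab('scene')
im=np.zeros((600,640,3),np.uint8);im[:400]=d['color'][:,:,::-1]
im[400:600,:200]=cv2.resize(s['color'][140:210,360:430,::-1],(200,200),interpolation=cv2.INTER_CUBIC)
cv2.imwrite('pics/w6.png',im)
E
```

```text
t: 12.58
eef_pos: [0.5072, 0.2934, 0.2354]
ee_rot: [3.14, 0.001, 0.001]
force: [-0.7, 0.0, 0.6]
width: 0.0873
gripper_force: 0.0
t 12.57 tcp [0.5072 0.2934 0.2354] rot [3.1403e+00 1.5000e-03 1.1000e-03] F [-0.7  0.   0.6] w 0.0873 gf 0.0
orange bbox [ 289  183   54   57 2809]
```

View pics/w6.png

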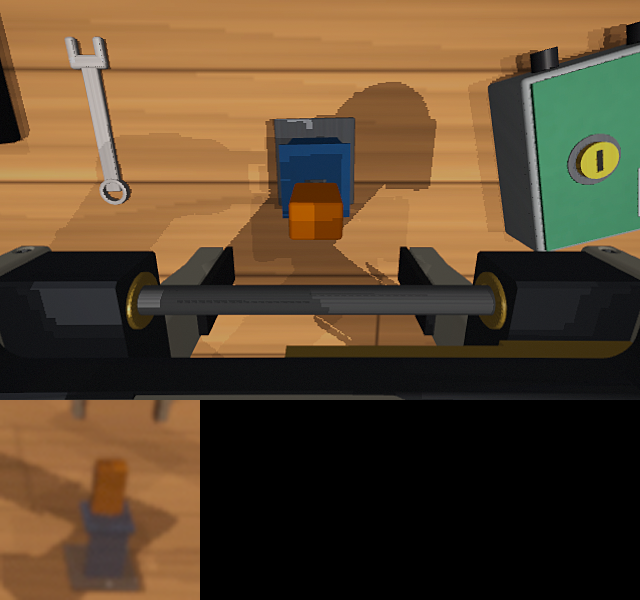

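The key hangs free in the rack. Its handle's top face spans about (290–343, 204–239) and its front face lies above that, up to row 183.

Run:
```python
from h import *
d=load('wrist')
P=np.array([onz(d,*p,.155) for p in [(290,204.5),(342.5,204.5),(342,239.5),(290.5,239.5)]])
print(P,P.mean(0),np.linalg.norm(np.roll(P,1,0)-P,axis=1))
print(onz(d,293,183.5,.085),onz(d,340,183.5,.085))
s=load('scene')
for z in(.085,.155): print(proj(s,(*P.mean(0)[:2],z)), (proj(s,(*P.mean(0)[:2],z))-[360,140])*200/70+[0,400])
crop(d,270,170,90,80,6,'w6c.png')
plan((*P.mean(0)[:2],.132,0))
```

```text
[[0.52056419 0.31125476 0.155     ]
 [0.52057217 0.27350213 0.155     ]
 [0.49352982 0.27323355 0.155     ]
 [0.4935219  0.31149391 0.155     ]] [0.50704702 0.29237109 0.155     ] [0.02704335 0.03775263 0.02704369 0.03826036]
[0.52075684 0.31381347 0.085     ] [0.5207661  0.27032494 0.085     ]
[395.88886258 177.27049607] [102.53960737 506.48713164]
[398.19947475 161.29661328] [109.14135644 460.8474665 ]
t 12.68 tcp [0.5074 0.2935 0.2356] rot [3.1403e+00 1.2000e-03 1.2000e-03] F [ 0.2 -0.5 -0.3] w 0.0876 gf 0.0
[ -0.4   1.1 103.6] 0.001
```

View pics/w6c.png

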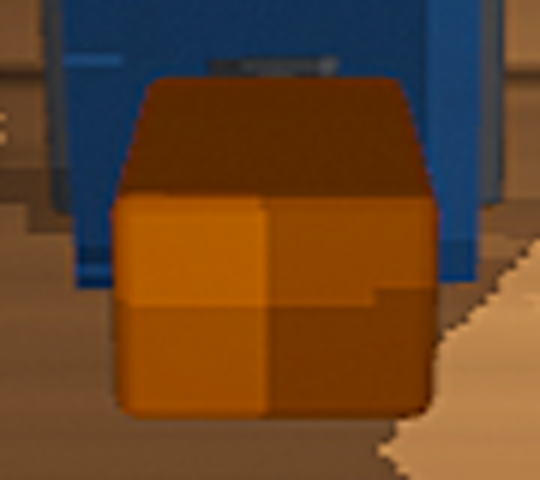

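The handle stands upright, its axis at about (0.507, 0.2925). I'll regrasp it deeper and lift it out.

```bash
python3 -m jog '[[1,[0,1,60],0],[1,[0,1,104],0],[1,[0,1,104],0],[1,[0,1,104],0],[-0.4,[0,1,104],0],[-0.4,[0,1,104],0],[-0.4,[0,1,104],0],[-0.4,[0,1,104],0],[-0.4,[0,1,104],0],[-0.4,[0,1,104],0]]' 50; python3 -c "
from h import *
plan((.507,.293,.24,0),(.5054,-.1108,.24,.14),(.5054,-.1108,.22,.14))"
```

```text
t: 13.92
eef_pos: [0.5078, 0.2929, 0.1326]
ee_rot: [-3.141, -0.0, 0.001]
force: [-0.4, 0.3, 0.8]
width: 0.0394
gripper_force: 50.0
t 13.93 tcp [0.5078 0.2929 0.1326] rot [-3.1415e+00 -1.0000e-04  1.3000e-03] F [-0.4  0.3  0.8] w 0.0394 gf 50.0
[-8.000e-01 -1.000e-01 -1.074e+02] 0.001
[  -2.9  403.7 -107.4] -0.139
[ -2.9 403.7 -87.4] -0.139
```

```bash
python3 -m jog '[[-0.4,[0,0,-55],0],[-0.4,[0,0,-108],0],[-0.4,[0,0,-108],0],[-0.4,[-3,404,-108],-0.14],[-0.4,[-3,404,-108],-0.14],[-0.4,[-3,404,-108],-0.14],[-0.4,[-3,404,-108],-0.14],[-0.4,[-3,404,-108],-0.14],[-0.4,[-3,404,-108],-0.14],[-0.4,[-3,404,-108],-0.14],[-0.4,[-3,404,-108],-0.14],[-0.4,[-3,404,-88],-0.14],[-0.4,[-3,404,-88],-0.14],[-0.4,[-3,404,-88],-0.14],[-0.4,[-3,404,-88],-0.14]]'
python3 - <<'E'
from h import *
plan()
d=orange()
u,v=proj(d,(.58,-.1,.089));print(u,v)
u=int(u)-60;v=max(0,int(v)-60)
a=d['color'][:,:,::-1]
im=np.zeros((600,800,3),np.uint8);im[:250,:400]=cv2.resize(a,(400,250))
c=cv2.resize(a[v:v+100,u:u+100],(400,400),interpolation=cv2.INTER_CUBIC);im[:400,400:]=c
im[250:,:400]=cv2.resize(a[150:300,220:420],(400,300))[:, :] if 0 else im[250:,:400]
im[260:560,:400]=cv2.resize(a[150:300,220:420],(400,300))
cv2.imwrite('pics/w7.png',im);print(u,v)
E
```

```text
t: 15.8
eef_pos: [0.5056, -0.1108, 0.2211]
ee_rot: [3.141, -0.001, 0.142]
force: [-0.1, 0.9, -1.8]
width: 0.0395
gripper_force: 50.0
t 15.8 tcp [ 0.5056 -0.1108  0.2211] rot [ 3.1415e+00 -8.0000e-04  1.4190e-01] F [-0.1  0.9 -1.8] w 0.0395 gf 50.0
orange bbox [ 270  218   92   67 5288]Traceback (most recent call last):
  File "<stdin>", line 4, in <module>
  File "h.py", line 17, in proj
    T=np.linalg.inv(d['T']); p=T[:3,:3]@np.array(P,float)+T[:3,3]
                    ~^^^^^
KeyError: 'T'
```

I've used all ten pictures, so from here I'll measure by code: rectify the stud's head plane, then fit the brass disc and its dark slot.

```bash
cat >> h.py <<'E'
def rect(d,c,z,half=.03,step=.0005):
    g=np.arange(-half,half+1e-9,step)
    M=np.array([[proj(d,(c[0]+a,c[1]+b,z)) for b in g] for a in g],np.float32)
    return cv2.remap(d['color'],M[...,0],M[...,1],cv2.INTER_LINEAR),g
E
python3 - <<'E'
from h import *
d=load('wrist');c=np.array([.58,-.1])
print('stud px',proj(d,(*c,.089)))
im,g=rect(d,c,.089)
h=cv2.cvtColor(im,cv2.COLOR_RGB2HSV);np.save('hs.npy',h)
m=cv2.inRange(h,(20,120,60),(35,255,255))
for r in range(0,121,5): print(''.join('Y' if m[r,k] else ('d' if h[r,k,2]<50 else ('g' if 50<h[r,k,0]<90 and h[r,k,1]>80 else '.')) for k in range(0,121,2)))
n,l,st,ce=cv2.connectedComponentsWithStats(m);i=1+st[1:,4].argmax();print(st[i])
cnt=max(cv2.findContours((l==i).astype(np.uint8),cv2.RETR_EXTERNAL,cv2.CHAIN_APPROX_NONE)[0],key=cv2.contourArea)
(cx,cy),r=cv2.minEnclosingCircle(cnt);e=cv2.fitEllipse(cnt)
w=lambda x,y:(c[0]-.03+y*.0005,c[1]-.03+x*.0005)
print('circ',w(cx,cy),r*.5,'ell',w(*e[0]),np.array(e[1])/4)
E
```

```text
stud px [314.87574923 114.50566197]
ggggggggggggggggggggggggggggggggggggggggggggggg..............
ggggggggggggggggggggggggggggggggggggggggggggggg.......ggggggg
ggggggggggggggggggggggggggggggggggggggggggggggggggggggggggggg
ggggggggggggggggggggggg........gggggggggggggggggggggggggggggg
gggggggggggggggg......................ggggggggggggggggggggggg
gggggggggggg..............................ggggggggggggggggggg
ggggggggg.......YYYYYYYYYYYYYYYYYYYYY.......ggggggggggggggggg
ggggggg......YYYYYYYYYYYYYYYYYYYYYYYYYYY......ggggggggggggggg
gggggg.......YYYYYYYYYYYYYYYYYYYYYYYYYYY.......gggggggggggggg
ggggg......YYYYYYYYYYYYYYYYYYYYYYYYYYYYYYY......ggggggggggggg
ggggg....YYYYYYYYYYYYYYYYYYYYYYYYYYYYYYYYYY......gggggggggggg
gggg.....YYYYYYYYYYYY.dddddddddddddYYYYYYYY......gggggggggggg
gggg......YYYYYYYdddddddddddddddddddYYYYYYY......gggggggggggg
gggg......YYYYYYYddd.ddYYYYYYYYYYYYYYYYYYYY......gggggggggggg
ggggg......YYYYYYYYYYYYYYYYYYYYYYYYYYYYYYY.......gggggggggggg
ggggg......YYYYYYYYYYYYYYYYYYYYYYYYYYYYYY.......ggggggggggggg
gggggg.......YYYYYYYYYYYYYYYYYYYYYYYYYY........gggggggggggggg
gggggggg........YYYYYYYYYYYYYYYYYYYY.........gggggggggggggggg
gggggggggg..........YYYYYYYYYYYY...........gggggggggggggggggg
gggggggggggg.............................gggggggggggggggggggg
ggggggggggggggggg...................ggggggggggggggggggggggggg
ggggggggggggggggggggggggggggggggggggggggggggggggggggggggggggg
ggggggggggggggggggggggggggggggggggggggggggggggggggggggggggggg
ggggggggggggggggggggggggggggggggggggggggggggggggggggggggggggg
ggggggggggggggggggggggggggggggggggggggggggggggggggggggggggggg
[  18   26   68   67 3225]
circ (np.float64(0.5792012462615966), np.float64(-0.10406473541259766)) 17.816490173339844 ell (np.float64(0.5792095222473144), np.float64(-0.10419634628295898)) [16.56396484 16.93344307]
```

Run:
```python
from h import *
d=load('wrist');c=np.array([.58,-.1]);h=np.load('hs.npy').astype(int)
yy,xx=np.mgrid[:121,:121];X=c[0]-.03+yy*.0005;Y=c[1]-.03+xx*.0005
ins=np.hypot(X-.5792,Y+.1042)<.013
V=h[...,2];m=ins&(V<70)
P=np.c_[X[m],Y[m]];mu=P.mean(0);w,v=np.linalg.eigh(np.cov((P-mu).T));a=v[:,1]*np.sign(v[1,1])
pr=(P-mu)@v
print('slot c',mu,'extent',np.ptp(pr,axis=0),'yaw of slot from y',np.arctan2(-a[0],a[1]),len(P))
for r in range(48,76,2): print(' '.join('%3d'%V[r,k] for k in range(26,80,3)))
# handle in wrist
im=cv2.cvtColor(d['color'],cv2.COLOR_RGB2HSV);k=cv2.inRange(im,(8,150,40),(20,255,255))
for r in (220,225,230,235,240,250,258,262,266,270,275,280):
    q=np.where(k[r,240:400])[0]+240; print(r,q.min() if len(q) else None,q.max() if len(q) else None)
for r in range(196,220,3): print(r,d['color'][r,300:334:3].sum(1)//3)
R=np.linalg.inv(d['T']);print(np.round(d['T'][:3,3],4))
```

```text
slot c [ 0.57944545 -0.1042961 ] extent [0.00520773 0.01872968] yaw of slot from y 0.12500356782063984 385
188 187 187 187 188 187 188 188 188 188 188 188 189 190 189 188 187 187
187 187 188 188 188 188 188 188 190 192 192 195 199 204 206 188 188 187
187 187 189 191 191 192 194 200 205 211 195 148 114  84  55 143 190 187
187 188 191 194 211 208 156 106  54  22  24  29  26  31  31 130 193 187
188 192 133  53  28  29  32  32  32  32  32  33  35  34  31 121 191 188
190 196 112  32  31  33  34  34  34  35  36  35  36  36  34 120 191 187
190 192 122  25  29  34  36  36  37  35  35  29  30  28  26  91 188 187
190 193 151  21  33  35  33  33  35  33  24  21  24  41  83 148 194 188
189 193 157  19  24  26  25  24  30  89 142 203 213 187 192 194 190 188
190 193 159  55 109 143 182 213 207 202 197 195 193 192 190 190 199 184
189 189 195 202 201 196 193 192 191 189 188 189 189 189 188 188 228 231
188 188 190 191 191 190 189 188 185 192 198 185 186 197 198 197 225 223
188 188 189 189 188 188 188 190 235 229 224 231 230 228 224 227 222 222
198 184 184 190 198 185 185 191 222 222 222 223 222 222 222 222 221 222
220 263 347
225 240 349
230 240 397
235 240 352
240 240 353
250 240 392
258 273 395
262 272 395
266 271 361
270 270 362
275 270 399
280 270 399
196 [59 60 60 62 61 61 60 60 60 61 60 60]
199 [59 61 60 61 61 61 61 60 60 60 60 60]
202 [61 59 59 60 60 61 61 60 59 59 59 60]
205 [48 48 63 64 53 48 57 62 54 49 47 61]
208 [48 50 50 49 48 47 47 44 65 83 86 82]
211 [ 62  72  87  80  63  70  69  67  63  77 112 150]
214 [ 57  71  59  60  64  65  64  64  61 149 143 142]
217 [136 136  78  61  63  65  64  62  71 130 132 134]
[ 0.582  -0.1008  0.3656]
```

The slot is at (0.5794, −0.1043), 5.2 × 18.7 mm, at yaw 0.125, which matches the given size. I'll move over it, then descend with force checks.

```bash
python3 -c "
from h import *
plan((.5802,-.1037,.215,.125),(.5802,-.1037,.196,.125))"
```

```text
t 15.85 tcp [ 0.5055 -0.1109  0.2211] rot [ 3.1415e+00 -9.0000e-04  1.4180e-01] F [-1.   0.4 -1. ] w 0.0397 gf 50.0
[74.9  3.4  6.1] 0.017
[74.9  3.4 25.1] 0.017
```

```bash
python3 -m jog '[[-0.4,[50,2,6],0.02],[-0.4,[75,3.4,6],0.02],[-0.4,[75,3.4,6],0.02],[-0.4,[75,3.4,25],0.02],[-0.4,[75,3.4,25],0.02],[-0.4,[75,3.4,25],0.02],[-0.4,[75,3.4,25],0.02]]'; python3 -c "
from h import *
plan((.5802,-.1037,.1885,.125))"
```

```text
t: 16.73
eef_pos: [0.5802, -0.1041, 0.1966]
ee_rot: [3.141, -0.001, 0.121]
force: [0.8, 0.1, -2.4]
width: 0.0394
gripper_force: 50.0
t 16.73 tcp [ 0.5802 -0.1041  0.1966] rot [ 3.1414e+00 -1.4000e-03  1.2140e-01] F [ 0.8  0.1 -2.4] w 0.0394 gf 50.0
[ 0.  -0.4  8.1] -0.004
```

```bash
python3 -m jog '[[-0.4,[0,-0.3,4],0],[-0.4,[0,-0.3,6],0],[-0.4,[0,-0.3,6],0]]'; python3 -m jog '[[-0.4,[0,0,2],0],[-0.4,[0,0,2],0],[-0.4,[0,0,2],0]]'; python3 -m jog '[[-0.4,[0,0,2],0],[-0.4,[0,0,2],0],[-0.4,[0,0,2],0]]'
```

```text
t: 17.1
eef_pos: [0.5797, -0.1037, 0.1893]
ee_rot: [-3.142, 0.001, 0.121]
force: [0.3, -0.1, -2.1]
width: 0.0397
gripper_force: 50.0
t: 17.48
eef_pos: [0.58, -0.1038, 0.1877]
ee_rot: [3.142, -0.0, 0.121]
force: [0.7, 0.4, -0.5]
width: 0.0399
gripper_force: 50.0
t: 17.85
eef_pos: [0.5801, -0.1038, 0.1858]
ee_rot: [3.141, -0.0, 0.121]
force: [0.6, 0.7, 1.2]
width: 0.0399
gripper_force: 50.0
```

The blade is in the slot and at its bottom. Next I'll press about 8 mm, watching the force.

```bash
python3 -m jog '[[-0.4,[0,0,2],0],[-0.4,[0,0,4],0],[-0.4,[0,0,6],0],[-0.4,[0,0,6],0],[-0.4,[0,0,6],0]]'; python3 -m jog '[[-0.4,[0,0,1],0],[-0.4,[0,0,2],0],[-0.4,[0,0,2],0],[-0.4,[0,0,2],0]]'
```

```text
t: 18.48
eef_pos: [0.5801, -0.1038, 0.18]
ee_rot: [3.141, -0.001, 0.121]
force: [-0.8, -0.1, 6.4]
width: 0.0395
gripper_force: 50.0
t: 18.98
eef_pos: [0.5802, -0.1038, 0.1785]
ee_rot: [3.141, -0.001, 0.122]
force: [-2.4, 1.0, 8.4]
width: 0.0393
gripper_force: 50.0
```

```bash
python3 -m jog '[[-0.4,[0,0,0.8],0],[-0.4,[0,0,0.8],0],[-0.4,[0,0,0.8],0.15],[-0.4,[0,0,0.8],0.3],[-0.4,[0,0,0.8],0.45],[-0.4,[0,0,0.8],0.6],[-0.4,[0,0,0.8],0.6]]'; python3 -c "
from h import *
print(status.get_state()['moment'])"
```

```text
t: 19.85
eef_pos: [0.5802, -0.1041, 0.1783]
ee_rot: [3.141, -0.002, -0.48]
force: [-3.3, 0.4, 12.7]
width: 0.0397
gripper_force: 50.0
[ 0.24656473  1.61107796 -0.01782964]
```

```bash
python3 -m jog '[[-0.4,[0,0,0],0.15],[-0.4,[0,0,0],0.3],[-0.4,[0,0,0],0.45],[-0.4,[0,0,0],0.6],[-0.4,[0,0,0],0.75],[-0.4,[0,0,0],0.75]]'; python3 -c "
from h import *
print(status.get_state()['moment'])"; python3 -m jog '[[-0.4,[0,0,0],0.1],[-0.4,[0,0,0],0.17],[-0.4,[0,0,0],0.17]]'; python3 -c "
from h import *
print(status.get_state()['moment'])"
```

```text
t: 20.6
eef_pos: [0.5797, -0.1043, 0.1783]
ee_rot: [-3.142, -0.001, -1.23]
force: [-3.9, 0.0, 13.5]
width: 0.0397
gripper_force: 50.0
[0.15835882 2.13111187 0.03743204]
t: 20.98
eef_pos: [0.5797, -0.1042, 0.1783]
ee_rot: [-3.142, -0.001, -1.399]
force: [-4.6, 0.5, 14.0]
width: 0.0398
gripper_force: 50.0
[ 0.24797217  2.25624739 -0.01777362]
```

```bash
python3 -m jog '[[-0.4,[0,0,0],0.1],[-0.4,[0,0,0],0.1],[-0.4,[0,0,0],0.1]]'; python3 -c "
from h import *
print(status.get_state()['moment'])"; python3 -m jog '[[-0.4,[0,0,0],0.08],[-0.4,[0,0,0],0.08],[-0.4,[0,0,0],0.08]]'; python3 -c "
from h import *
print(status.get_state()['moment'])"
```

```text
t: 21.35
eef_pos: [0.5801, -0.104, 0.1783]
ee_rot: [-3.14, -0.001, -1.498]
force: [-3.2, 1.3, 13.0]
width: 0.0398
gripper_force: 50.0
[0.54520261 1.66305436 0.00709231]
t: 21.72
eef_pos: [0.5802, -0.1038, 0.1783]
ee_rot: [-3.14, -0.0, -1.578]
force: [-4.1, 2.9, 12.8]
width: 0.0399
gripper_force: 50.0
[0.9221759  1.53334108 0.10662185]
```

```bash
python3 -m jog '[[-0.4,[0,0,-2],-0.04],[-0.4,[0,0,-4],-0.06],[-0.4,[0,0,-5.5],-0.08],[-0.4,[0,0,-5.5],-0.08]]'; python3 -m jog '[[-0.4,[0,0,-2],0],[-0.4,[0,0,-6],0],[-0.4,[0,0,-15],0],[-0.4,[0,0,-40],0],[-0.4,[0,0,-40],0],[-0.4,[0,0,-40],0]]'; python3 -c "
from h import *
y=status.get_state()['ee_rot'][2]
plan((.5802-.085*np.cos(y),-.104-.085*np.sin(y),.222,y),(.507,-.1,.222,0.14))"
```

```text
t: 22.22
eef_pos: [0.5802, -0.1037, 0.1824]
ee_rot: [-3.141, -0.0, -1.499]
force: [0.3, 0.6, 3.2]
width: 0.0397
gripper_force: 50.0
t: 22.98
eef_pos: [0.5795, -0.1037, 0.2219]
ee_rot: [3.141, 0.0, -1.499]
force: [0.8, 0.0, -2.8]
width: 0.0396
gripper_force: 50.0
t 22.98 tcp [ 0.5795 -0.1037  0.2219] rot [ 3.1411e+00  4.0000e-04 -1.4991e+00] F [ 0.8  0.  -2.8] w 0.0396 gf 50.0
[-84.6  -0.7  -0.1] 0.0
[-8.8 72.1 -0.1] -1.639
```

```bash
python3 -m jog '[[-0.4,[-50,0,0],0],[-0.4,[-76,0,0],0],[-0.4,[-76,0,0],0],[-0.4,[-76,0,0],0]]'
python3 - <<'E'
from h import *
d0=grab('wrist');d=load('wrist');plan()
c=np.array([.58,-.104])
for z in(.0845,.089):
    im,g=rect(d,c,z);h=cv2.cvtColor(im,cv2.COLOR_RGB2HSV);V=h[...,2].astype(int)
    m=cv2.inRange(h,(20,120,60),(35,255,255))
    n,l,st,ce=cv2.connectedComponentsWithStats(m);i=1+st[1:,4].argmax()
    cnt=max(cv2.findContours((l==i).astype(np.uint8),cv2.RETR_EXTERNAL,cv2.CHAIN_APPROX_NONE)[0],key=cv2.contourArea)
    e=cv2.fitEllipse(cnt);C=(c[0]-.03+e[0][1]*.0005,c[1]-.03+e[0][0]*.0005)
    yy,xx=np.mgrid[:121,:121];X=c[0]-.03+yy*.0005;Y=c[1]-.03+xx*.0005
    k=(np.hypot(X-C[0],Y-C[1])<.013)&(V<70)
    P=np.c_[X[k],Y[k]];mu=P.mean(0);w,v=np.linalg.eigh(np.cov((P-mu).T));a=v[:,1];pr=(P-mu)@v
    print(z,C,np.array(e[1])/4,'slot',mu,np.ptp(pr,axis=0),(np.arctan2(-a[0],a[1])+np.pi/2)%np.pi-np.pi/2)
for r in range(0,121,5): print(''.join('Y' if m[r,k] else ('d' if h[r,k,2]<50 else ('g' if 50<h[r,k,0]<90 and h[r,k,1]>80 else '.')) for k in range(0,121,2)))
E
```

```text
t: 23.48
eef_pos: [0.5741, -0.0281, 0.2216]
ee_rot: [3.14, -0.0, -1.498]
force: [-0.6, -0.3, -1.7]
width: 0.0396
gripper_force: 50.0
t 23.52 tcp [ 0.5742 -0.0284  0.2217] rot [ 3.1406e+00 -2.0000e-04 -1.4991e+00] F [-0.3 -1.3 -2.4] w 0.0394 gf 50.0
0.0845 (np.float64(0.5796463928222656), np.float64(-0.10402861976623536)) [16.63748169 16.94035149] slot [ 0.5794207 -0.1041828] [0.00519326 0.0189034 ] -1.3808843293628223
0.089 (np.float64(0.5796428337097167), np.float64(-0.10405559349060059)) [16.34023285 16.6086998 ] slot [ 0.57941873 -0.10422039] [0.00509875 0.01861592] -1.3836906229213373
gggggggggggggggggggggggggggggggggggggggggggggggggg...........
ggggggggggggggggggggggggggggggggggggggggggggggggggg.......ggg
ggggggggggggggggggggggggggggggggggggggggggggggggggggggggggggg
ggggggggggggggggggggggg.............ggggggggggggggggggggggggg
ggggggggggggggggggg.......................ggggggggggggggggggg
ggggggggggggggg..............................gggggggggggggggg
ggggggggggggg.........YYYYYYYYYYYYYYYY..........ggggggggggggg
ggggggggggg.......YYYYYYYYYYYYYYYYYYYYYYYY.......gggggggggggg
gggggggg
[... 345 characters left out ...]
YYYY......gggggggg
gggggggg.......YYYYYYYYYYYYYYdddd.YYYYYYYYYYYYY.....ggggggggg
ggggggggg.......YYYYYYYYYYYYYdddddYYYYYYYYYYYY.....gggggggggg
gggggggggg......YYYYYYYYYYYYYYYYYYYYYYYYYYY.......ggggggggggg
gggggggggggg.......YYYYYYYYYYYYYYYYYYYYY.........gggggggggggg
gggggggggggggg.........YYYYYYYYYYYYY...........gggggggggggggg
ggggggggggggggggg..........................gggggggggggggggggg
ggggggggggggggggggggg...................ggggggggggggggggggggg
ggggggggggggggggggggggggggggggggggggggggggggggggggggggggggggg
ggggggggggggggggggggggggggggggggggggggggggggggggggggggggggggg
ggggggggggggggggggggggggggggggggggggggggggggggggggggggggggggg
ggggggggggggggggggggggggggggggggggggggggggggggggggggggggggggg
```

The slot now lies at yaw −1.381, so the stud is at about 1.67 (its end stop), and the head stands lower: it is caught. Now I'll take the key back to the rack.

```bash
python3 -c "
from h import *
plan((.512,.2922,.23,-1.499),(.512,.2922,.137,-1.499))"
```

```text
t 23.52 tcp [ 0.5742 -0.0284  0.2217] rot [ 3.1406e+00 -2.0000e-04 -1.4991e+00] F [-0.3 -1.3 -2.4] w 0.0394 gf 50.0
[-324.3   39.    -8.3] -0.0
[-324.3   39.    84.7] -0.0
```

```bash
python3 -m jog '[[-0.4,[-60,10,-8],0],[-0.4,[-324,39,-8],0],[-0.4,[-324,39,-8],0],[-0.4,[-324,39,-8],0],[-0.4,[-324,39,-8],0],[-0.4,[-324,39,-8],0],[-0.4,[-324,39,-8],0],[-0.4,[-324,39,-8],0],[-0.4,[-324,39,-8],0],[-0.4,[-324,39,-8],0]]'; python3 -c "
from h import *
plan((.512,.2922,.175,-1.499),(.512,.2922,.136,-1.499))"
```

```text
t: 24.78
eef_pos: [0.5125, 0.2914, 0.2304]
ee_rot: [-3.141, 0.0, -1.5]
force: [-0.1, -0.7, -2.2]
width: 0.0398
gripper_force: 50.0
t 24.77 tcp [0.5125 0.2914 0.2304] rot [-3.1415e+00  1.0000e-04 -1.5001e+00] F [-0.1 -0.7 -2.2] w 0.0398 gf 50.0
[-0.8  0.5 55.4] -0.001
[-0.8  0.5 94.4] -0.001
```

```bash
python3 -m jog '[[-0.4,[-0.8,0.5,30],0],[-0.4,[-0.8,0.5,40],0],[-0.4,[-0.8,0.5,50],0],[-0.4,[-0.8,0.5,60],0],[-0.4,[-0.8,0.5,60],0]]'; python3 -m jog '[[-0.4,[0,0,10],0],[-0.4,[0,0,20],0],[-0.4,[0,0,30],0],[-0.4,[0,0,34],0],[-0.4,[0,0,34],0]]'
```

```text
t: 25.4
eef_pos: [0.5114, 0.293, 0.1697]
ee_rot: [3.141, -0.001, -1.499]
force: [0.4, 0.2, -1.7]
width: 0.0398
gripper_force: 50.0
t: 26.02
eef_pos: [0.5116, 0.2931, 0.1359]
ee_rot: [3.141, -0.001, -1.499]
force: [-0.1, -0.3, -1.4]
width: 0.0399
gripper_force: 50.0
```

```bash
python3 -m jog '[[-0.4,[0,0,2],0],[-0.4,[0,0,2.5],0],[-0.4,[0,0,2.5],0]]'; python3 -m jog '[[-0.4,[0,0,1],0],[-0.4,[0,0,1],0],[-0.4,[0,0,1],0]]'
```

```text
t: 26.4
eef_pos: [0.512, 0.2934, 0.1348]
ee_rot: [-3.14, 0.001, -1.499]
force: [-1.5, -0.4, 5.7]
width: 0.0399
gripper_force: 50.0
t: 26.78
eef_pos: [0.512, 0.2934, 0.1347]
ee_rot: [-3.14, 0.001, -1.498]
force: [-4.1, -1.4, 12.5]
width: 0.04
gripper_force: 50.0
```

```bash
python3 -m jog '[[-0.4,[0,0,-1.5],0],[-0.4,[0,0,-1.5],0],[0.2,[0,0,-1.5],0],[1,[0,0,-1.5],0],[1,[0,0,-1.5],0],[1,[0,0,-1.5],0],[1,[0,0,-1.5],0],[1,[0,0,-50],0],[1,[0,0,-100],0],[1,[0,0,-120],0],[1,[0,0,-120],0],[1,[0,0,-120],0],[1,[0,0,-120],0]]'
python3 - <<'E'
from h import *
orange();d=load('wrist');plan()
im,g=rect(d,(.512,.293),.155,.04);h=cv2.cvtColor(im,cv2.COLOR_RGB2HSV)
m=cv2.inRange(h,(8,190,40),(19,255,255))
for r in range(0,161,5): print(''.join('O' if m[r,k] else ('b' if 95<h[r,k,0]<125 and h[r,k,1]>120 else '.') for k in range(0,161,3)))
grab('scene');s=load('scene')
h=cv2.cvtColor(s['color'],cv2.COLOR_RGB2HSV)[130:215,370:425]
m=cv2.inRange(h,(8,190,40),(19,255,255))
print('expect',[proj(s,(.512,.293,z)) for z in(.085,.155)])
for r in range(15,70,1): print(130+r,''.join('O' if h[r,k,0] in range(6,16) and h[r,k,1]>185 else ('b' if 95<h[r,k,0]<135 and h[r,k,1]>60 else '.') for k in range(55)))
E
```

```text
t: 28.4
eef_pos: [0.5112, 0.2928, 0.2515]
ee_rot: [3.14, -0.001, -1.499]
force: [0.1, 0.3, 0.4]
width: 0.0878
gripper_force: 0.0
orange bbox [ 290  181   51   53 2526]
t 28.45 tcp [0.5113 0.2929 0.2516] rot [ 3.1401e+00 -1.3000e-03 -1.4988e+00] F [-0.1 -0.9 -0.8] w 0.0875 gf 0.0
......................................................
......................................................
......................................................
......................................................
......................................................
......................................................
......................................................
......................................................
............................OOOOOOO...................
................OOOOOOOOOOOOOOOOOOOO..................
bbbbbbbbbb..OOOOOOOOOOOOOOOOOOOOOOOO..................
bbbbbbb.OOOOOOOOOOOOOOOOOOOOOOOOOOOO..................
bbbbbbb.OOOOOOOOOOOOOOOOOOOOOOOOOOOO..................
bbbbbbb.OOOOOOOOOOOOOOOOOOOOOOOOOOOO..................
bbbbbbb.OOOOOOOOOOOOOOOOOOOOOOOOOOOO..............
[... 3676 characters left out ...]
........................................
189 .......................................................
190 .......................................................
191 .......................................................
192 .......................................................
193 .......................................................
194 .......................................................
195 .......................................................
196 .......................................................
197 .......................................................
198 .......................................................
199 .......................................................
```

The key hangs upright in the rack as expected and the gripper is clear of it, so I'm handing in.

```bash
python3 -c "
from h import *
print(order.job_done())"
```

```text
the job is handed in; nothing more can be done
None
```

The popped-up stud is fastened: pressed with about 15 N, turned clockwise to its end stop and, by camera measurement, caught. The key hangs upright in the rack again, and the job was handed in at about 28.5 s with no verdict returned; I did not re-check the other bench items.

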